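# Jack up the griddle's side and hold it

### The arm

A 6-joint arm with a two-finger parallel gripper is mounted at the origin on the work surface. World frame = base frame: x ahead of the robot, y to its left, z up, the work surface at z = 0. Lengths are in mm, angles in rad, forces in N, time in s.
With the tool pointing down it reaches from about 375 to 975 mm from the base axis. Payload 3.8 kg.
Tool frame: the origin (TCP) lies midway between the tips of the shut fingers; the grasp point (between the pads) lies 19 mm behind it; z points along the fingers, y is the line along which they close (so a half turn about z gives the same grasp; the last joint's range is limited). The gripper opens to 88 mm and grips with 3 to 60 N. Pads are 18 mm wide; open, the fingers measure 123 mm over their backs; the gripper's body (75 mm by 187 mm) begins 45 mm behind the grasp point.
Start: joints at [1.285, 0.264, 1.604, -0, 1.274, -0.037], TCP at [166.211, 654.211, 238.706] pointing down, gripper open.
Joint ranges: [-2.63, 2.63], [-0.94, 2.18], [0.31, 2.57], [-1.31, 4.45], [0, 2.66], [-2.55, 2.55]. Speed limits (rad/s): [2.57, 2.57, 3.14, 3.14, 3.14, 3.14].

### API

Orientations are given as [roll, pitch, yaw] about the fixed x, y, z axes, in that order (R = Rz(yaw) Ry(pitch) Rx(roll)).
In Python, from plant import env gives the robot as it stands. The module is installed in compiled form; this text tells all that it offers.
- The arm moves only by the shell command python3 -m pendant 'ROWS'. ROWS is JSON, a list that holds one entry, the list of rows, each a list of 7 numbers: the finger opening in mm, from 0 to 88.1, then the shift along the tool's x, y, z in mm, then the turn, a rotation vector about the tool's x, y, z in rad. A call has 1 to 20 rows; each row shifts and turns the commanded pose from where the row before left it, along the tool's axes as they then stand; what a row does not reach is not made up. A row lasts 1/10 s, in which the tool goes at most 50 mm and 8.59 degrees, less where a joint would pass 70% of its speed; a pose out of reach is approached as far as the arm can. A call with a gripper value outside its range is refused whole. The fingers move at their own pace and stop on an object; the grip force is fixed at half the most. Time passes only in rows, so rows that do not move let the fingers close. It gives the time, the measured TCP pose, the force, the opening and the grip force at its end, in the units of the state.
- env.observe(): the state, without advancing time (a new reading comes with each control period).
- env.grab_frame(name): name is "scene" or "top" or "wrist"; returns a dict with "frame" (420x560x3 uint8, red, green, blue), "depth" (420x560 float32, mm along the optical axis (not along the pixel's ray), 0 where there is no reading), "vertical_fov" (degrees; the focal length in pixels is half the picture's height over the tangent of half this angle, whatever the lens; pixels are square), "cx", "cy" (the principal point, pixels), "R" (3x3) and "t" (3): a world point X has camera coordinates R X + t. Camera axes: x right, y down, z forward; pixel columns grow to the right and rows downward; lengths in mm; the calibration is good to about 2 mm. A picture is of the moment at which its call begins.
- env.job_done(): hands the job in; it is judged then, once.
Trained networks look in a picture, given as the dict that the camera call returned (one of the last four; its "shot" number tells which), for a name from the list of things; names that differ only in an ending like _2 or _b are one class to them, and where a whole thing is asked for, a point or a joint stands for the part that bears it (a point fixed in the world has none). Each returns a list of dicts, best first, with "confidence" (0 to 1); they miss things now and then, are a little off and sometimes report something else, mostly with a low value. They report only what shows in the picture. A call takes as long as a camera call.
- env.silhouettes(label, picture): "pixels" (420x560 bool, what is visible of it).
- env.place_of(label, picture): "centre" ([x, y, z] in mm, in the coordinates of the camera as it stood for that picture, good to about 4 mm: a listed point, or the origin of a listed thing).
The state is a dict: "t": time; "qpos": joint angles; "qvel": joint speeds; "tau": joint torques, N m; "tcp_pos": TCP position; "tool_rot": TCP orientation; "contact_force": force on the tool from outside, world axes, zero at the start; "wrist_torque": the same for the moment, N m; "gripper_width": finger opening in mm; "grasp_force": force on a finger pad.
Only numpy, scipy, OpenCV 4.12 (cv2) and the standard library are available. Lean on these libraries where they do the work, as an engineer would, in place of code of your own. Each camera call takes 0.05 s, during which the arm holds its last target. There are 200 camera calls.

### The job

I am about to change the two feet on the left side of this countertop griddle. Take the small lever jack, stand it flat on the counter and square to that side with its saddle centred under the arrow-marked lifting lug, then pump the handle all the way down so that the feet come clear, and finish still holding the handle down. The griddle must be carried by the jack alone; leave the pan, the spare foot, the spirit level and the wrench where they are.

Things in the scene. Friction and masses are not known exactly. Their poses are not given: they have to be found in the camera images.
- griddle_base: countertop griddle, 360 mm deep (x) by 420 mm wide (y): steel body 40 to 115 mm up, dark plate, splash guard to 170 mm; 40 mm rubber feet at x = +-140, y = +-180 mm. Origin on the counter below its middle; x to its back (two knobs are at -x), y to its left side, z up. This entry never moves: the griddle cannot slide, it only tips about its two right-hand feet (y = -180)
- lift_pad (a point): centre of the flat underside of the lifting lug: dark steel bracket plate 56 (griddle x) by 42 (y) by 6 mm out from the middle of the griddle's left side; an embossed V arrow on the panel above, a round boss on its top. 231 mm left of the griddle's middle, 21 mm out from the panel; 46 mm above the counter at rest, about 62 mm fully jacked, when it bears with about 50 N (griddle 8.5 to 11.5 kg)
- jack: aluminium lever jack, 0.8 kg, loose. Origin under the lever pivot, on its underside; x towards the saddle, y left, z up. Base plate 64 mm wide, 8 mm thick, x = -95 to 75 mm. Two upright cheeks (x = -22 to 28 mm, 52 mm over their outer faces, up to 58 mm) carry the pivot at x = 0, 38 mm high. Saddle at x = 53 mm; the handle runs to -x and slopes up
- jack_grasp (a point): point midway between the two cheeks of the jack, 3 mm ahead of its origin, 40 mm above the counter: the place to take the jack from above, across the cheeks (52 mm wide)
- saddle_top (a point): centre of the top of the jack's saddle, a rubber-faced round pad 34 mm in diameter on a swivel, 38 mm above the underside of the jack when the handle is up, 63 mm when it is fully down without load
- handle_grip (a point): middle (on the axis) of the rubber grip of the pump handle, 24 mm thick, 90 mm long, 175 mm from the lever pivot. Handle up: 122 mm above the counter, 154 mm behind the jack's origin; fully down: 47 mm above, 175 mm behind. About 3 N moves it until the saddle meets the lug, then 13 to 19 N
- lever (a joint): angle of the pump handle: 0 up (sloping 29 degrees), 0.45 fully down against its stop (nearly level), in rad. A spring brings it back up when let go, and the saddle sinks again: it has no ratchet
- pan: bystander: small lidded steel pan, 138 mm in diameter, 82 mm high with its knob; origin at its underside
- spare_foot: bystander: spare griddle foot, 40 mm disc with a stud, 41 mm high, standing; origin at its underside
- spirit_level: bystander: aluminium spirit level 160 x 22 x 40 mm (long along its y) standing on edge; origin at its underside
- wrench: bystander: open-ended wrench lying on the counter; origin at its underside

How it is judged:
By the outcome, as a careful person would: the job done as asked, in the order asked, and still so for the second after the job is handed in, while the arm keeps its last pose, push and grip.
It also fails if it takes over 54 s, if anything falls off the work surface, if the arm or the gripper's body presses on something with over 40 N, if the wrist force passes 120 N, or if a joint passes its speed limit or range.

## Working session

There is one attempt and no reset: what is moved stays moved. The work goes in short steps, Python scripts to look and compute and a shell command to move; the robot and the scene stay as the last step left them, time stands still between calls to the robot, and variables do not carry over. Pictures are saved under pics/ and viewed, at most 10 in all, crops included, and the job is handed in when it is done.

```bash
mkdir -p pics; cat > h.py <<'E'
import numpy as np, cv2
from plant import env
def world(p,c): return np.array(p["R"]).T@(np.array(c)-np.array(p["t"]))
def pix(p,X):
    c=np.array(p["R"])@np.array(X)+np.array(p["t"]); f=210/np.tan(np.radians(p["vertical_fov"])/2)
    return c[:2]/c[2]*f+[p["cx"],p["cy"]]
def cloud(p,m):
    f=210/np.tan(np.radians(p["vertical_fov"])/2); v,u=np.nonzero(m&(p["depth"]>0)); z=p["depth"][v,u]
    c=np.c_[(u-p["cx"])/f*z,(v-p["cy"])/f*z,z]; return (c-np.array(p["t"]))@np.array(p["R"])
def save(p,n): cv2.imwrite("pics/"+n+".png",cv2.cvtColor(p["frame"],cv2.COLOR_RGB2BGR))
E
python3 - <<'E'
from h import *
np.set_printoptions(precision=1,suppress=True)
P=[]
for n in ["scene","top"]:
    p=env.grab_frame(n); P.append(p["frame"]); save(p,n+"0")
    print(n,p["vertical_fov"],"cam",-np.array(p["R"]).T@p["t"])
    for l in ["griddle_base","lift_pad","jack","jack_grasp","saddle_top","handle_grip","pan","spare_foot","spirit_level","wrench"]:
        for d in env.place_of(l,p)[:2]:
            w=world(p,d["centre"]); print(l,round(d["confidence"],2),w,pix(p,w))
s=env.observe(); print(s)
E
```

```text
scene 54.59777776837591 cam [1175.5  -37.5  822.7]
griddle_base 0.9 [ 530.4 -370.7   -1.3] [119.2 217.5]
lift_pad 0.57 [ 550.5 -138.9   47.3] [209.4 200.8]
jack 0.7 [525.2 212.2  -1.6] [346.6 188.8]
jack 0.33 [502.7 169.9  37.2] [330.1 174.4]
jack_grasp 0.74 [526.  209.9  38.9] [347.5 179. ]
saddle_top 0.65 [501.5 168.5  36.3] [329.5 174.4]
handle_grip 0.97 [596.3 348.9 118.4] [417.6 172.2]
pan 0.63 [775.   33.4   2.5] [294.2 283.4]
spare_foot 0.49 [745.1 172.4   0.1] [352.3 263.8]
spirit_level 0.6 [714.3 310.1  -3.4] [405.9 245.5]
wrench 0.61 [593.  424.1   0.5] [434.  198.8]
top 45.458142148763336 cam [ 444.9   26.9 1284. ]
griddle_base 0.57 [ 533.6 -366.2   -2.6] [451.1 246.7]
griddle_base 0.23 [504.6 168.8  35.7] [239.6 262.2]
lift_pad 0.63 [ 546.1 -138.4   47.7] [363.5 242.2]
jack 0.59 [524.9 215.7   0.4] [222.8 255.2]
jack_grasp 0.57 [525.3 213.7  35.8] [221.6 254.2]
saddle_top 0.49 [504.9 173.2  35.5] [237.8 262.1]
handle_grip 0.76 [596.5 355.5 121.4] [156.1 223.1]
pan 0.87 [775.5  36.2  -1. ] [290.5 158.3]
spare_foot 0.62 [746.2 169.7  -2.3] [240.2 170.7]
spirit_level 0.8 [719.7 311.4  -1.5] [186.5 181.9]
wrench 0.74 [597.2 428.1   1.3] [141.2 229.2]
{'t': 1.1, 'qpos': array([ 1.3,  0.3,  1.6,  0. ,  1.3, -0. ]), 'qvel': array([-0., -0., -0., -0.,  0.,  0.]), 'tau': array([  0. , -50.2, -35.7,   0.1,   0. ,  -0. ]), 'tcp_pos': array([166.2, 654.2, 238.7]), 'tool_rot': array([3.1, 0. , 2.9]), 'contact_force': array([ 0.3, -0.1,  0.1]), 'wrist_torque': array([ 0., -0.,  0.]), 'grasp_force': 0.0, 'gripper_width': 88.05689923220183}
```

View pics/scene0.png

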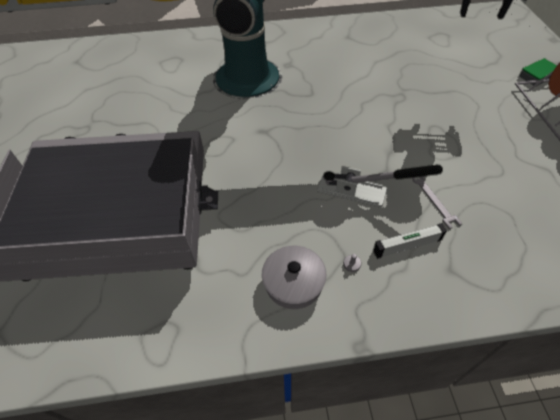

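View pics/top0.png

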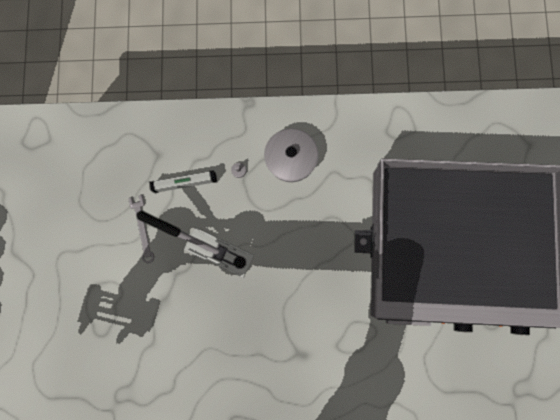

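The pictures agree with the networks. The griddle is at right in "top", with the lug at (363,242). The jack lies askew at (222,255), with its grip at (156,223) and saddle at (238,262). The pan, foot, level and wrench are clear of the path to the lug.

```bash
cat >> h.py <<'E'
from scipy.spatial.transform import Rotation as Ro
def to(x,y,z,yaw=None,pitch=0):
    """total shift (tool axes now) and turn to reach a downward TCP pose"""
    s=env.observe(); R=Ro.from_euler("xyz",s["tool_rot"])
    T=R if yaw is None else Ro.from_euler("xyz",[np.pi,0,yaw])
    sh=R.inv().apply(np.array([x,y,z])-s["tcp_pos"]); tu=(R.inv()*T).as_rotvec()
    print("shift",sh.round(1),"turn",tu.round(3),"tcp",s["tcp_pos"].round(1),"rot",s["tool_rot"].round(3),"t",s["t"])
E
python3 -c "
from h import *
to(532,228,240,1.097)"
```

```text
shift [-459.5 -323.    -1.3] turn [ 0.    -0.     1.796] tcp [166.2 654.2 238.7] rot [3.142 0.    2.893] t 1.1
```

```bash
python3 -m pendant '[[[88,-38.3,-26.9,0,0,0,0],[88,-38.3,-26.9,0,0,0,0],[88,-38.3,-26.9,0,0,0,0],[88,-38.3,-26.9,0,0,0,0],[88,-38.3,-26.9,0,0,0,0],[88,-38.3,-26.9,0,0,0,0],[88,-38.3,-26.9,0,0,0,0],[88,-38.3,-26.9,0,0,0,0],[88,-38.3,-26.9,0,0,0,0],[88,-38.3,-26.9,0,0,0,0],[88,-38.3,-26.9,0,0,0,0],[88,-38.3,-26.9,0,0,0,0]]]' && python3 -m pendant '[[[88,0,0,0,0,0,0.149],[88,0,0,0,0,0,0.149],[88,0,0,0,0,0,0.149],[88,0,0,0,0,0,0.149],[88,0,0,0,0,0,0.149],[88,0,0,0,0,0,0.149],[88,0,0,0,0,0,0.149],[88,0,0,0,0,0,0.149],[88,0,0,0,0,0,0.149],[88,0,0,0,0,0,0.149],[88,0,0,0,0,0,0.149],[88,0,0,0,0,0,0.149],[88,0,0,0,0,0,0]]]'
python3 - <<'E'
from h import *
np.set_printoptions(precision=1,suppress=True)
p=env.grab_frame("wrist"); save(p,"w1"); print("cam",-np.array(p["R"]).T@p["t"])
for l in ["jack","jack_grasp","saddle_top","handle_grip","lift_pad"]:
    for d in env.place_of(l,p)[:2]:
        w=world(p,d["centre"]); print(l,round(d["confidence"],2),w,pix(p,w))
m=env.silhouettes("jack",p)
if m:
    c=cloud(p,m[0]["pixels"]); np.save("jc.npy",c)
    for a,b in [(4,14),(50,62)]:
        q=c[(c[:,2]>a)&(c[:,2]<b)][:,:2].astype(np.float32)
        if len(q)>10: print(a,b,len(q),cv2.minAreaRect(q))
to(525.2,212.7,21,1.097)
E
```

```text
t: 2.3
tcp_pos: [533.3, 226.5, 239.1]
tool_rot: [3.141, 0.001, 2.893]
contact_force: [-0.5, 1.5, 0.4]
gripper_width: 88.4
grasp_force: 0.0
t: 3.6
tcp_pos: [532.2, 228.2, 238.8]
tool_rot: [3.141, -0.0, 1.104]
contact_force: [1.0, 0.5, 0.7]
gripper_width: 87.7
grasp_force: 0.0
cam [567.8 299.  385. ]
jack 0.57 [528.1 217.1  -2.4] [285. 180.]
jack_grasp 0.82 [528.6 214.8  40.4] [286.7 192.3]
saddle_top 0.8 [505.5 165.3  36.1] [288.2 243.8]
4 14 4662 ((532.6552734375, 224.83639526367188), (168.86550903320312, 64.0159912109375), 63.45848083496094)
50 62 1226 ((531.3204345703125, 222.0534210205078), (67.830322265625, 52.061031341552734), 63.47188949584961)
shift [-17.    0.7 217.7] turn [ 0. -0.  0.] tcp [532.2 228.2 238.7] rot [ 3.1 -0.   1.1] t 3.95
```

View pics/w1.png

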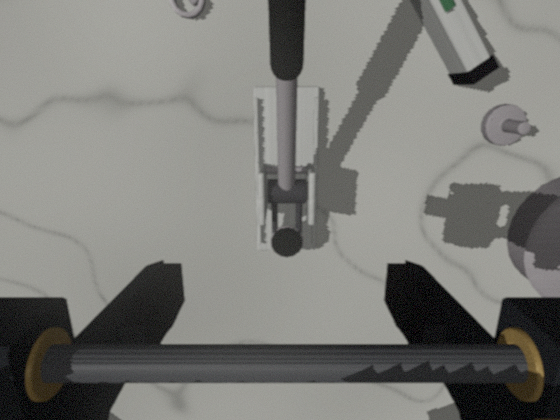

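The picture shows the jack squarely below: base plate from (252,88) to (320,250), saddle at (287,242), cheeks on either side of (287,190). The depth fit of the base plate gives the grasp point at (526.9, 213.2) and a heading of −116.5°.

```bash
python3 -c "
from h import *
to(526.9,213.2,21,1.1075)"
```

```text
shift [-15.8   2.  217.7] turn [ 0.    -0.    -0.002] tcp [532.2 228.2 238.7] rot [ 3.142 -0.     1.106] t 3.95
```

```bash
python3 -m pendant '[[[88,-8,1,0,0,0,0],[88,-7.8,1,0,0,0,0],[88,0,0,40,0,0,0],[88,0,0,40,0,0,0],[88,0,0,40,0,0,0],[88,0,0,40,0,0,0],[88,0,0,30,0,0,0],[88,0,0,20,0,0,0],[88,0,0,7.7,0,0,0],[88,0,0,0,0,0,0],[45,0,0,0,0,0,0],[45,0,0,0,0,0,0],[45,0,0,0,0,0,0],[45,0,0,0,0,0,0],[45,0,0,0,0,0,0],[45,0,0,0,0,0,0]]]'; python3 -c "
from h import *
to(526.9,213.2,21,1.1075)"
```

```text
t: 5.55
tcp_pos: [527.3, 213.3, 21.7]
tool_rot: [3.141, -0.001, 1.105]
contact_force: [-0.7, -0.8, 3.3]
gripper_width: 51.6
grasp_force: 30.0
shift [-0.3 -0.3  0.7] turn [ 0.001 -0.001 -0.003] tcp [527.3 213.3  21.7] rot [ 3.141e+00 -1.000e-03  1.105e+00] t 5.55
```

```bash
python3 -m pendant '[[[40,0,0,-10,0,0,0],[40,0,0,-25,0,0,0],[40,0,0,-25,0,0,0],[40,0,0,0,0,0,0],[40,0,0,0,0,0,0]]]'
python3 - <<'E'
from h import *
np.set_printoptions(precision=1,suppress=True)
for n in ["top","scene"]:
    p=env.grab_frame(n)
    if n=="scene": save(p,"s2")
    for l in ["griddle_base","lift_pad","jack","saddle_top","jack_grasp","handle_grip"]:
        for d in env.place_of(l,p)[:1]: print(n,l,round(d["confidence"],2),world(p,d["centre"]))
    c=cloud(p,np.ones((420,560),bool))
    g=c[(c[:,1]<-100)&(c[:,0]>300)&(c[:,0]<800)]
    # rim of body: max y per x-bin at height 95..118
    for lo,hi in [(80,112),(95,120),(150,185)]:
        b=g[(g[:,2]>lo)&(g[:,2]<hi)&(g[:,1]>-200)]
        xs,ys=[],[]
        for x in np.arange(350,720,8):
            k=b[(abs(b[:,0]-x)<4)]
            if len(k)>2: xs.append(x); ys.append(np.percentile(k[:,1],90))
        if len(xs)>5:
            f=np.polyfit(xs,ys,1); r=np.array(ys)-np.polyval(f,xs); i=abs(r)<3*np.median(abs(r))+.5; f=np.polyfit(np.array(xs)[i],np.array(ys)[i],1)
            print(n,lo,"slope",f[0].round(4),"y@545",np.polyval(f,545).round(1),len(xs),xs[0],xs[-1],r.std().round(1))
    k=g[(g[:,2]>44)&(g[:,2]<56)&(g[:,1]>-162)&(abs(g[:,0]-548)<45)]
    print(n,"lug",len(k),k.min(0),k.max(0),np.median(k,0)) if len(k) else 0
    if len(k)>10: print(cv2.minAreaRect(k[:,:2].astype(np.float32)))
E
```

```text
t: 6.05
tcp_pos: [526.2, 212.9, 80.3]
tool_rot: [-3.141, 0.001, 1.105]
contact_force: [-1.0, 0.3, -8.0]
gripper_width: 51.5
grasp_force: 30.0
top griddle_base 0.86 [ 532.8 -368.8   -2.7]
top lift_pad 0.97 [ 546.  -138.4   47.2]
top jack 0.69 [530.5 215.9  58.8]
top saddle_top 0.57 [744.5 169.4  -4.9]
top jack_grasp 0.92 [528.  214.2  95.5]
top handle_grip 0.85 [597.7 352.3 180.2]
top 80 slope -0.0641 y@545 -156.6 47 350 718 7.0
top 95 slope -0.0596 y@545 -157.3 46 358 718 6.7
top 150 slope -0.0684 y@545 -157.0 33 462 718 0.2
top lug 337 [ 504.2 -160.3   44.4] [ 589.7 -113.3   55.9] [ 546.8 -134.    51.8]
((548.4823608398438, -136.06472778320312), (42.543617248535156, 85.72384643554688), 85.93966674804688)
scene griddle_base 0.91 [ 529.4 -371.4   -3.2]
scene lift_pad 0.65 [ 550.7 -139.1   47.9]
scene jack 0.63 [596.3 352.4 173.6]
scene saddle_top 0.65 [499.5 168.6  96.8]
scene jack_grasp 0.91 [529.8 209.8  98.1]
scene handle_grip 0.8 [597.3 351.8 175.2]
scene 80 slope -0.0659 y@545 -160.6 44 374 718 0.3
scene 95 slope -0.0621 y@545 -160.9 45 366 718 2.4
scene 150 slope -0.0662 y@545 -160.7 33 462 718 0.1
scene lug 275 [ 520.4 -161.1   45.5] [ 585.7 -118.8   56. ] [ 548.4 -136.2   51.6]
((553.081787109375, -139.20419311523438), (39.38947296142578, 67.94579315185547), 86.22653198242188)
```

View pics/s2.png

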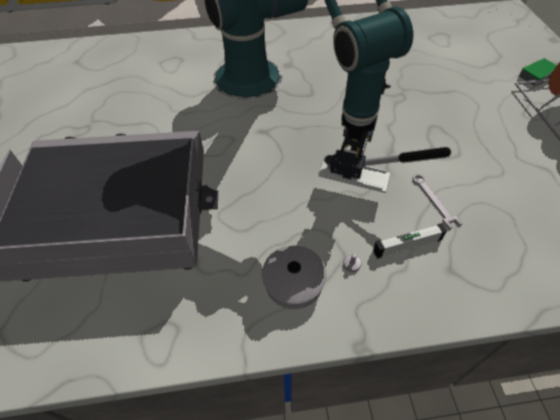

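The jack hangs level in the gripper and the wrench, level, foot and pan are untouched. The lug shows at (208,198). The griddle side slopes −0.066 rad in both views, and the pad is near (548.4, −138.7).

```bash
python3 -m pendant '[[[40,0,0,0,0,0,-0.1],[40,0,0,0,0,0,-0.1],[40,0,0,0,0,0,-0.1],[40,0,0,0,0,0,-0.1],[40,0,0,0,0,0,0]]]'; python3 -c "
from h import *
to(557,-9,24.5,1.5048)"
```

```text
t: 7.25
tcp_pos: [526.9, 213.2, 81.1]
tool_rot: [3.141, -0.0, 1.505]
contact_force: [-0.2, 0.1, -6.6]
gripper_width: 51.5
grasp_force: 30.0
shift [-219.7   44.6   56.6] turn [ 0. -0.  0.] tcp [526.9 213.2  81.1] rot [ 3.141 -0.     1.505] t 7.25
```

```bash
python3 -m pendant '[[[40,-15,3,0,0,0,0],[40,-30,6,0,0,0,0],[40,-30,6,0,0,0,0],[40,-30,6,0,0,0,0],[40,-30,6,0,0,0,0],[40,-30,6,0,0,0,0],[40,-30,6,0,0,0,0],[40,-15,3,0,0,0,0],[40,-9.7,2.6,0,0,0,0],[40,0,0,20,0,0,0],[40,0,0,20,0,0,0],[40,0,0,10,0,0,0],[40,0,0,6,0,0,0],[40,0,0,0,0,0,0],[40,0,0,0,0,0,0]]]'; python3 -c "
from h import *
np.set_printoptions(precision=1,suppress=True)
to(551.7,-88.8,24.5,1.5048)
p=env.grab_frame('scene'); save(p,'s3')
for n in ['scene','top']:
  p=env.grab_frame(n)
  for l in ['jack_grasp','saddle_top','handle_grip','lift_pad']:
    for d in env.place_of(l,p)[:1]: print(n,l,round(d['confidence'],2),world(p,d['centre']))
"
```

```text
t: 8.75
tcp_pos: [557.6, -8.7, 25.6]
tool_rot: [3.141, -0.0, 1.505]
contact_force: [0.7, -0.1, -7.7]
gripper_width: 51.4
grasp_force: 30.0
shift [-80.3  -0.6   1.1] turn [ 0. -0.  0.] tcp [557.6  -8.7  25.6] rot [ 3.1 -0.   1.5] t 8.75
scene jack_grasp 0.98 [558.1 -11.7  43.9]
scene saddle_top 0.53 [551.3 -53.3  44.9]
scene handle_grip 0.73 [565.2 147.5 121.6]
scene lift_pad 0.64 [ 550.8 -142.7   47.2]
top handle_grip 0.64 [570.2 145.7 121.5]
top lift_pad 0.86 [ 541.9 -139.1   47.3]
```

View pics/s3.png

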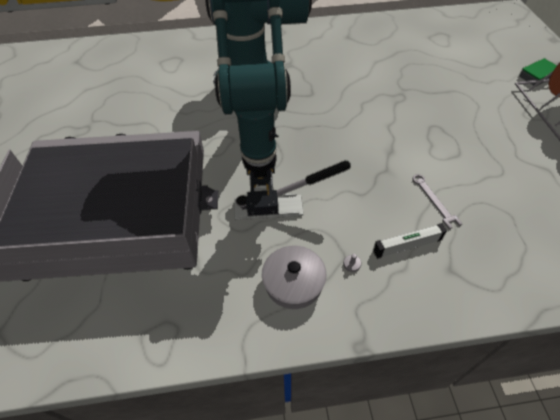

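The jack stands off in line with the lug, with its saddle at (243,201) and the lug at (208,198). I'll slide it in just above the counter.

```bash
python3 -m pendant '[[[40,-15,-0.3,1,0,0,0],[40,-25,-0.3,0,0,0,0],[40,-20,0,0,0,0,0],[40,-10,0,0,0,0,0],[40,-5,0,0,0,0,0],[40,-5,0,0,0,0,0],[40,0,0,0,0,0,0]]]' && python3 -m pendant '[[[40,0,0,1,0,0,0],[40,0,0,1,0,0,0],[40,0,0,1,0,0,0],[40,0,0,0,0,0,0]]]'
```

```text
t: 10.0
tcp_pos: [551.0, -89.0, 24.0]
tool_rot: [-3.142, -0.0, 1.504]
contact_force: [0.3, 0.4, -6.7]
gripper_width: 51.9
grasp_force: 30.0
t: 10.4
tcp_pos: [551.4, -88.6, 21.8]
tool_rot: [3.141, 0.0, 1.505]
contact_force: [-3.0, -1.5, -0.4]
gripper_width: 51.9
grasp_force: 30.0
```

```bash
python3 -m pendant '[[[88,0,0,0,0,0,0],[88,0,0,0,0,0,0],[88,0,0,0,0,0,0],[88,0,0,-20,0,0,0],[88,0,0,-40,0,0,0],[88,0,0,-40,0,0,0],[88,0,0,-40,0,0,0],[88,0,0,-40,0,0,0],[88,0,0,-40,0,0,0],[88,35,0,0,0,0,0],[88,35,0,0,0,0,0],[88,0,0,0,0,0,0],[88,0,0,0,0,0,0]]]'
python3 - <<'E'
from h import *
np.set_printoptions(precision=1,suppress=True)
p=env.grab_frame("wrist"); save(p,"w4"); print("cam",-np.array(p["R"]).T@p["t"])
for l in ["jack","jack_grasp","saddle_top","handle_grip","lift_pad","griddle_base"]:
    for d in env.place_of(l,p)[:1]:
        w=world(p,d["centre"]); print(l,round(d["confidence"],2),w,pix(p,w))
c=cloud(p,np.ones((420,560),bool)); np.save("c4.npy",c)
m=env.silhouettes("jack",p); j=cloud(p,m[0]["pixels"]) if m else c
q=j[(j[:,2]>4)&(j[:,2]<14)][:,:2].astype(np.float32); print("plate",len(q),cv2.minAreaRect(q))
q=j[(j[:,2]>50)&(j[:,2]<62)][:,:2].astype(np.float32); print("cheek+",len(q),cv2.minAreaRect(q))
for l in ["lift_pad"]:
    m=env.silhouettes(l,p)
    for k in m[:2]: g=cloud(p,k["pixels"]); print(l,k["confidence"],len(g),g.min(0),g.max(0))
E
```

```text
t: 11.7
tcp_pos: [555.7, -18.5, 241.1]
tool_rot: [3.141, 0.0, 1.507]
contact_force: [0.1, 0.7, -0.2]
gripper_width: 87.9
grasp_force: 0.0
cam [560.5  60.8 387.3]
jack 0.97 [549.9 -88.   -1.5] [282.7 230.7]
jack_grasp 0.83 [554.8 -88.1  37.7] [287.4 244.5]
handle_grip 0.7 [559.7  63.6 120.1] [282.   84.8]
lift_pad 0.76 [ 549.7 -134.6   48.9] [285.4 291.3]
plate 3536 ((552.380126953125, -63.653076171875), (145.85162353515625, 64.06610870361328), 86.52445220947266)
cheek+ 1026 ((551.4694213867188, -79.13981628417969), (66.6529769897461, 52.015113830566406), 86.61265563964844)
lift_pad 0.82 21969 [ 378.9 -227.6   -0.2] [697.9   0.4 323.4]
```

View pics/w4.png

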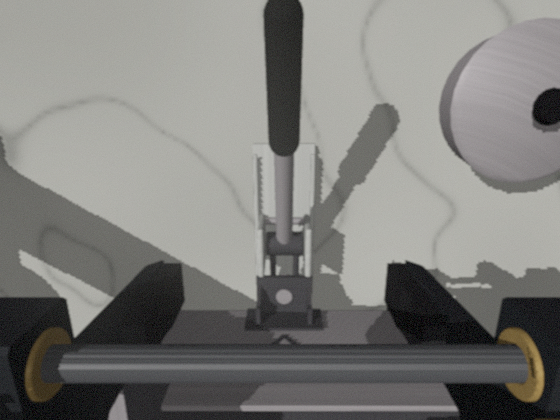

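The jack's plate shows squarely at (252–316, 143–), with the lug over the saddle and its boss at (284,297). Next I measure the lug against the jack in this same picture.

```bash
python3 - <<'E'
from h import *
np.set_printoptions(precision=1,suppress=True,linewidth=150)
p=env.grab_frame("wrist"); z=p["depth"]; f=210/np.tan(np.radians(p["vertical_fov"])/2)
v,u=np.mgrid[0:420,0:560]; C=np.stack([(u-p["cx"])/f*z,(v-p["cy"])/f*z,z],-1); W=(C-np.array(p["t"]))@np.array(p["R"])
for r in range(268,336,6): print(r,[(int(c),*W[r,c].round(0).astype(int)) for c in (250,262,284,306,318)])
a=np.radians(86.4); ey=np.array([np.cos(a),np.sin(a)]); ex=np.array([ey[1],-ey[0]])
O=np.array([548.,-138.])
L=W[270:330,235:335].reshape(-1,3); k=L[(L[:,2]>47)&(L[:,2]<54)]; s=(k[:,:2]-O)@np.c_[ex,ey]
print("lug top: x",np.percentile(s[:,0],[0,2,98,100]),"y",np.percentile(s[:,1],[0,2,98,100]),len(k))
im=cv2.resize(cv2.cvtColor(p["frame"],cv2.COLOR_RGB2BGR)[220:345,205:365],None,fx=5,fy=5,interpolation=cv2.INTER_CUBIC)[:600]
cv2.imwrite("pics/w5.png",cv2.convertScaleAbs(im,alpha=2,beta=20))
# boss at pixel (284,297), z=~56
for h in (52,56,60):
    ray=np.array(p["R"]).T@np.array([(284-p["cx"])/f,(297-p["cy"])/f,1]); cam=-np.array(p["R"]).T@p["t"]; print(h,cam+ray*(h-cam[2])/ray[2])
E
```

```text
268 [(250, np.int64(509), np.int64(-131), np.int64(0)), (262, np.int64(528), np.int64(-104), np.int64(56)), (284, np.int64(548), np.int64(-129), np.int64(8)), (306, np.int64(571), np.int64(-106), np.int64(58)), (318, np.int64(587), np.int64(-137), np.int64(-1))]
274 [(250, np.int64(509), np.int64(-138), np.int64(0)), (262, np.int64(528), np.int64(-110), np.int64(58)), (284, np.int64(549), np.int64(-123), np.int64(35)), (306, np.int64(571), np.int64(-112), np.int64(59)), (318, np.int64(586), np.int64(-143), np.int64(2))]
280 [(250, np.int64(508), np.int64(-146), np.int64(0)), (262, np.int64(527), np.int64(-119), np.int64(52)), (284, np.int64(549), np.int64(-121), np.int64(51)), (306, np.int64(571), np.int64(-122), np.int64(53)), (318, np.int64(586), np.int64(-152), np.int64(-1))]
286 [(250, np.int64(507), np.int64(-154), np.int64(0)), (262, np.int64(526), np.int64(-126), np.int64(53)), (284, np.int64(548), np.int64(-127), np.int64(52)), (306, np.int64(570), np.int64(-129), np.int64(53)), (318, np.int64(586), np.int64(-160), np.int64(-1))]
292 [(250, np.int64(506), np.int64(-161), np.i
[... 1515 characters left out ...]
(-158), np.int64(72))]
328 [(250, np.int64(514), np.int64(-154), np.int64(80)), (262, np.int64(525), np.int64(-155), np.int64(80)), (284, np.int64(546), np.int64(-157), np.int64(80)), (306, np.int64(567), np.int64(-157), np.int64(82)), (318, np.int64(579), np.int64(-159), np.int64(80))]
334 [(250, np.int64(514), np.int64(-157), np.int64(86)), (262, np.int64(526), np.int64(-157), np.int64(87)), (284, np.int64(546), np.int64(-159), np.int64(87)), (306, np.int64(567), np.int64(-160), np.int64(87)), (318, np.int64(578), np.int64(-161), np.int64(87))]
lug top: x [-51.5 -40.9  40.6  51.4] y [-22.2 -21.1  21.3  27.1] 1901
52 [ 547.5 -140.    52. ]
56 [ 547.6 -137.6   56. ]
60 [ 547.8 -135.2   60. ]
```

View pics/w5.png

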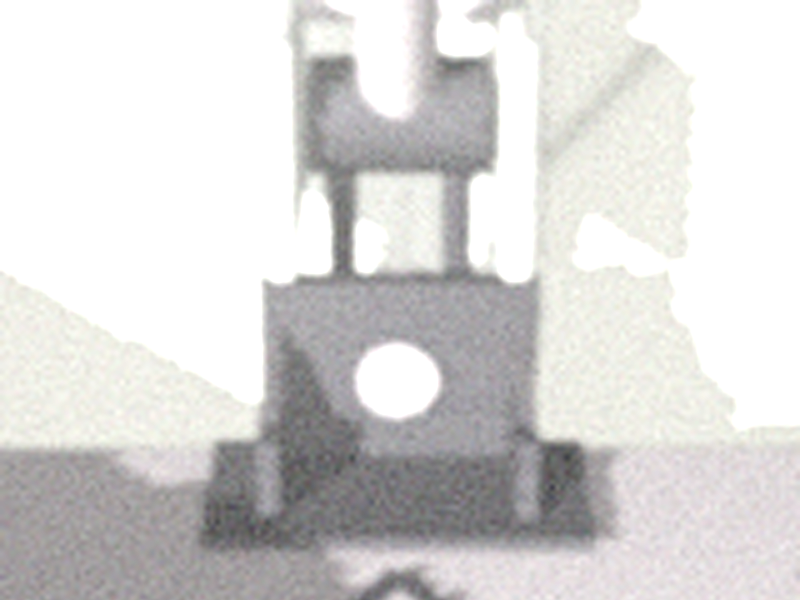

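The crop shows the boss at frame pixel (284.6,296) and the lug edges at columns 258 and 312.6. The front gap to the cheeks is about 4 mm, as expected. The saddle is at about (547.8,−138.6) and the pad at about (548,−138), so it is centred and square. Now the handle.

```bash
python3 - <<'E'
from h import *
np.set_printoptions(precision=1,suppress=True)
c=np.load("c4.npy"); k=c[(c[:,2]>85)&(c[:,2]<160)&(abs(c[:,0]-558)<25)&(c[:,1]>0)&(c[:,1]<115)]
for y in range(30,110,10):
    q=k[abs(k[:,1]-y)<4]
    if len(q): print(y,np.percentile(q[:,0],[2,50,98]),q[:,0].mean(),np.percentile(q[:,2],95),len(q))
to(560.3,68,103,1.506)
E
```

```text
30 [547.1 558.7 570. ] 558.5248856467654 117.0785281836221 335
40 [547.4 558.9 570.2] 558.8606244363394 122.49327503375504 368
50 [548.2 559.5 570.6] 559.5490041233733 127.87896448359555 409
60 [548.9 560.2 571.5] 560.1647071314084 133.4588196478242 448
70 [549.2 560.7 572. ] 560.6406592647295 138.8539187135702 495
80 [550.  561.4 572.7] 561.369562169433 144.47725251081775 550
90 [550.8 562.1 573.6] 562.1053853649555 149.81646662611928 613
100 [551.2 562.4 573.8] 562.4521541618523 153.51071169008998 651
shift [ 87.5  -1.1 137.9] turn [-0.  0. -0.] tcp [555.6 -19.4 240.9] rot [-3.1  0.   1.5] t 12.2
```

```bash
python3 -m pendant '[[[88,30,-0.4,0,0,0,0],[88,40,-0.4,0,0,0,0],[88,17.5,-0.3,0,0,0,0],[88,0,0,30,0,0,0],[88,0,0,40,0,0,0],[88,0,0,40,0,0,0],[88,0,0,20,0,0,0],[88,0,0,8,0,0,0],[88,0,0,0,0,0,0],[88,0,0,0,0,0,0]]]'; python3 -c "
from h import *
to(560.4,68,103,1.506)"
```

```text
t: 13.2
tcp_pos: [561.5, 68.5, 104.4]
tool_rot: [3.139, -0.0, 1.505]
contact_force: [0.2, -0.1, -0.3]
gripper_width: 87.9
grasp_force: 0.0
shift [-0.5 -1.1  1.4] turn [ 0.002 -0.    -0.001] tcp [561.5  68.5 104.4] rot [ 3.139 -0.     1.505] t 13.2
```

```bash
python3 -m pendant '[[[60,0,-0.6,1,0,0,0],[40,0,0,0,0,0,0],[30,0,0,0,0,0,0],[10,0,0,0,0,0,0],[10,0,0,0,0,0,0],[10,0,0,0,0,0,0],[10,0,0,0,0,0,0]]]'; python3 -c "
from h import *
np.set_printoptions(precision=2,suppress=True)
to(560.4,68,103,1.506)
r=175;o=None
for i,a in enumerate(np.linspace(.507,.052,15)):
    q=np.array([r*np.cos(a),-r*np.sin(a)])
    if o is not None: print((q-o).round(1),end=' ')
    o=q"
```

```text
t: 13.9
tcp_pos: [559.6, 68.5, 102.0]
tool_rot: [-3.142, 0.0, 1.505]
contact_force: [-0.7, -0.5, -0.4]
gripper_width: 33.9
grasp_force: 0.0
shift [-0.4  0.8 -1. ] turn [-0.  0. -0.] tcp [559.6  68.5 102. ] rot [-3.14  0.    1.5 ] t 13.9
[2.7 5. ] [2.5 5.1] [2.3 5.2] [2.2 5.3] [2.  5.3] [1.8 5.4] [1.7 5.4] [1.5 5.5] [1.3 5.5] [1.1 5.6] [0.9 5.6] [0.8 5.6] [0.6 5.7] [0.4 5.7]
```

```bash
python3 -m pendant '[[[10,0,0,0,0,0,0],[10,0,0,0,0,0,0],[10,0,0,0,0,0,0],[10,0,0,0,0,0,0]]]' && python3 -m pendant '[[[10,2.7,0,5,0,0,0],[10,2.5,0,5.1,0,0,0],[10,2.3,0,5.2,0,0,0],[10,2.2,0,5.3,0,0,0],[10,0,0,0,0,0,0]]]'; python3 - <<'E'
from h import *
np.set_printoptions(precision=1,suppress=True)
s=env.observe(); print(s["contact_force"],s["wrist_torque"],s["tcp_pos"])
p=env.grab_frame("wrist"); c=cloud(p,np.ones((420,560),bool))
for n in ("scene","top"):
    p=env.grab_frame(n)
    for l in ["jack","handle_grip","jack_grasp"]:
        for d in env.place_of(l,p)[:1]: print(n,l,round(d["confidence"],2),world(p,d["centre"]))
E
```

```text
t: 14.3
tcp_pos: [559.8, 68.5, 101.9]
tool_rot: [3.141, -0.0, 1.505]
contact_force: [0.3, -0.5, -1.2]
gripper_width: 22.2
grasp_force: 30.0
t: 14.8
tcp_pos: [560.2, 78.3, 80.6]
tool_rot: [-3.141, 0.0, 1.505]
contact_force: [0.8, -2.0, 2.7]
gripper_width: 21.9
grasp_force: 30.0
[ 0.8 -2.   2.7] [-0.5 -0.1  0. ] [560.2  78.3  80.6]
scene jack 0.83 [548.  -90.1  -0.8]
scene jack_grasp 0.73 [554.1 -95.2  38.3]
top jack 0.8 [550.1 -87.5   2.4]
top jack_grasp 0.95 [550.3 -87.9  36.1]
```

```bash
python3 -m pendant '[[[10,2,0,5.3,0,0,0],[10,1.8,0,5.4,0,0,0],[10,1.7,0,5.4,0,0,0],[10,1.5,0,5.5,0,0,0],[10,0,0,0,0,0,0]]]' && python3 -m pendant '[[[10,1.3,0,5.5,0,0,0],[10,1.1,0,5.6,0,0,0],[10,0.9,0,5.6,0,0,0],[10,0.8,0,5.6,0,0,0],[10,0,0,0,0,0,0]]]'
```

```text
t: 15.75
tcp_pos: [561.3, 85.0, 61.0]
tool_rot: [3.141, 0.0, 1.505]
contact_force: [-3.6, -5.3, 13.6]
gripper_width: 22.2
grasp_force: 29.1
t: 16.25
tcp_pos: [561.7, 89.4, 39.0]
tool_rot: [3.141, -0.0, 1.505]
contact_force: [-4.9, -2.8, 15.8]
gripper_width: 22.1
grasp_force: 28.3
```

```bash
python3 -m pendant '[[[10,0.6,0,5.7,0,0,0],[10,0.4,0,5.7,0,0,0],[10,0,0,0,0,0,0],[10,0,0,0,0,0,0]]]'; python3 - <<'E'
from h import *
np.set_printoptions(precision=1,suppress=True)
p=env.grab_frame("scene"); save(p,"s6")
for n in ("scene","top"):
    p=env.grab_frame(n)
    for l in ["jack","handle_grip","jack_grasp","lift_pad"]:
        for d in env.place_of(l,p)[:1]: print(n,l,round(d["confidence"],2),world(p,d["centre"]))
p=env.grab_frame("wrist"); save(p,"w6")
for l in ["jack","handle_grip","jack_grasp","lift_pad"]:
    for d in env.place_of(l,p)[:1]: print(l,round(d["confidence"],2),world(p,d["centre"]))
E
```

```text
t: 16.65
tcp_pos: [561.9, 90.7, 28.1]
tool_rot: [3.14, -0.001, 1.505]
contact_force: [-3.8, -3.7, 16.6]
gripper_width: 21.8
grasp_force: 28.3
scene jack 0.7 [549.2 -90.1   1. ]
scene handle_grip 0.56 [561.   84.7  47.4]
scene jack_grasp 0.65 [550.8 -90.9  38.9]
scene lift_pad 0.87 [ 549.9 -141.4   63. ]
top jack 0.69 [552.  -84.7   4.6]
top jack_grasp 0.56 [548.4 -88.1  37.6]
top lift_pad 0.65 [ 546.  -137.2   61.3]
handle_grip 0.6 [560.5  82.9  46.2]
```

View pics/s6.png

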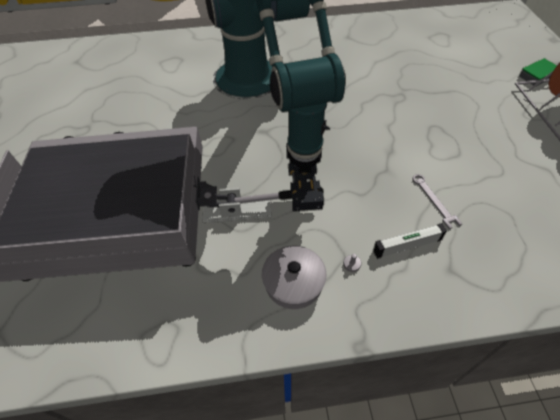

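The lug is lifted to about 62 mm and the handle is nearly level at (260–320,195), with the bystanders unmoved. I'll press on until the stop is felt.

```bash
python3 -m pendant '[[[10,0,0,1.5,0,0,0],[10,0,0,0,0,0,0],[10,0,0,0,0,0,0]]]'; python3 -m pendant '[[[10,0,0,1.5,0,0,0],[10,0,0,0,0,0,0],[10,0,0,0,0,0,0]]]'
```

```text
t: 17.75
tcp_pos: [561.9, 90.7, 26.8]
tool_rot: [3.14, -0.001, 1.505]
contact_force: [-5.4, -2.4, 15.8]
gripper_width: 22.1
grasp_force: 28.3
t: 18.05
tcp_pos: [561.9, 90.8, 25.2]
tool_rot: [3.14, -0.001, 1.505]
contact_force: [-5.0, -1.8, 16.1]
gripper_width: 22.1
grasp_force: 28.3
```

```bash
python3 -m pendant '[[[10,0,0,1.5,0,0,0],[10,0,0,0,0,0,0],[10,0,0,0,0,0,0]]]'; python3 -m pendant '[[[10,0,0,1.5,0,0,0],[10,0,0,0,0,0,0],[10,0,0,0,0,0,0]]]';  python3 - <<'E'
from h import *
np.set_printoptions(precision=1,suppress=True)
p=env.grab_frame("wrist"); save(p,"w7")
c=cloud(p,np.ones((420,560),bool))
d=np.array([-.0607,-.9982]); o=np.array([551.,-85.7])
s=(c[:,:2]-o)@d; t=(c[:,:2]-o)@np.array([.9982,-.0607])
for x in range(-235,-90,10):
    q=c[(abs(s-x)<4)&(abs(t)<14)&(c[:,2]>25)]
    if len(q): print(x,len(q),np.percentile(q[:,2],[50,90,97]))
for n in ("scene","top"):
    p=env.grab_frame(n)
    for l in ["handle_grip","lift_pad"]:
        for k in env.place_of(l,p)[:1]: print(n,l,round(k["confidence"],2),world(p,k["centre"]))
E
```

```text
t: 18.35
tcp_pos: [561.9, 91.0, 23.8]
tool_rot: [3.14, -0.001, 1.505]
contact_force: [-5.8, -2.0, 16.4]
gripper_width: 21.6
grasp_force: 28.3
t: 18.65
tcp_pos: [561.9, 91.0, 22.9]
tool_rot: [3.141, -0.001, 1.504]
contact_force: [-7.3, -1.5, 20.3]
gripper_width: 21.5
grasp_force: 27.9
-225 1272 [54.6 57.8 58.6]
-215 1712 [58.9 60.4 60.9]
-205 4696 [101.9 104.5 105.2]
-195 2109 [ 59.3 105.  105.3]
-185 2250 [58.1 67.7 68.5]
-175 1212 [57.  58.7 59.3]
-165 67 [50.8 53.3 53.9]
-155 199 [57.2 58.  58.3]
-145 908 [55.9 57.3 57.7]
-135 546 [54.3 56.6 57.1]
-125 19 [47.4 49.2 49.4]
scene handle_grip 0.71 [559.2  85.7  43.6]
scene lift_pad 0.78 [ 548.8 -142.8   65.1]
top handle_grip 0.32 [551.  -88.6  36.2]
top lift_pad 0.94 [ 543.6 -140.9   67. ]
```

View pics/w7.png

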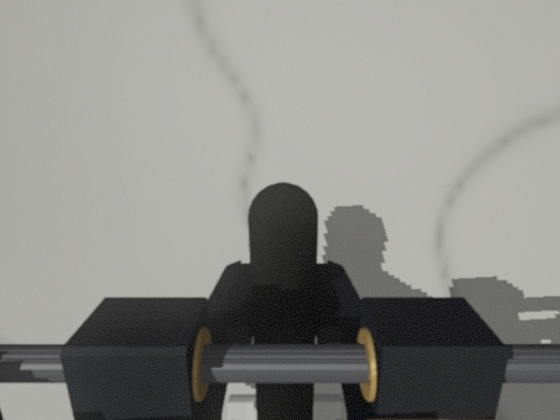

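The picture shows the handle end at (283,220) held centrally between the fingers. Its slope is about 0.05 rad, which is fully down, and the force has started to rise at the stop. I'll add a little pre-load.

```bash
python3 -m pendant '[[[10,0,0,1.5,0,0,0],[10,0,0,0,0,0,0],[10,0,0,0,0,0,0],[10,0,0,0,0,0,0],[10,0,0,0,0,0,0]]]';  python3 - <<'E'
from h import *
np.set_printoptions(precision=1,suppress=True)
# plate pose and lift, from top + scene clouds; body rim height left vs right
for n in ("top","scene"):
    p=env.grab_frame(n); c=cloud(p,np.ones((420,560),bool))
    k=c[(c[:,2]>57)&(c[:,2]<76)&(c[:,1]>-160)&(c[:,1]<-117)&(abs(c[:,0]-548)<25)]; print(n,"lug top z",np.median(k[:,2]),len(k))
    m=env.silhouettes("jack",p)
    if m:
        j=cloud(p,m[0]["pixels"]); q=j[(j[:,2]>3)&(j[:,2]<14)][:,:2].astype(np.float32); print(len(q),cv2.minAreaRect(q))
    for l in ["pan","spare_foot","spirit_level","wrench","jack"]:
        for d in env.place_of(l,p)[:1]: print(l,round(d["confidence"],2),world(p,d["centre"]))
print(env.observe()["contact_force"],env.observe()["t"])
E
```

```text
t: 19.5
tcp_pos: [562.0, 91.1, 22.0]
tool_rot: [3.141, -0.001, 1.504]
contact_force: [-8.8, -1.0, 24.3]
gripper_width: 21.5
grasp_force: 27.6
top lug top z 68.927054770704 322
671 ((552.5220336914062, -72.76194763183594), (166.30288696289062, 63.97798156738281), 86.63756561279297)
pan 0.72 [771.4  35.   -0.6]
spare_foot 0.75 [741.  171.6  -5. ]
spirit_level 0.6 [717.5 313.5  -1. ]
wrench 0.91 [600.8 429.9   2. ]
jack 0.72 [549.7 -85.3  -0.9]
scene lug top z 68.51440600946572 252
817 ((555.9524536132812, -77.85419464111328), (168.7246551513672, 62.96662902832031), 85.27249908447266)
pan 0.84 [774.6  35.2   0.8]
spare_foot 0.47 [747.2 169.5   1.4]
spirit_level 0.94 [714.5 309.8  -4.9]
wrench 0.8 [594.3 420.7   0.7]
jack 0.83 [548.9 -85.1  -0.1]
[-9.3 -2.1 24.9] 20.2
```

```bash
python3 -m pendant '[[[10,0,-0.6,0,0,0,0],[10,0,0,0,0,0,0],[10,0,0,0,0,0,0],[10,0,0,0,0,0,0],[10,0,0,0,0,0,0]]]'
```

```text
t: 20.7
tcp_pos: [562.0, 91.1, 22.1]
tool_rot: [3.139, -0.001, 1.504]
contact_force: [-7.2, -1.5, 23.0]
gripper_width: 21.3
grasp_force: 27.7
```

Forces are steady, the handle is against its stop, the lug underside is at about 62 mm, and the jack is square and unmoved.

```bash
python3 -c "
from plant import env
print(env.job_done())"
```

```text
the job is handed in; nothing more can be done
None
```

I stood the jack flat and square under the lug (centred to within about 2 mm), pumped the handle down to its stop and handed the job in at about 21 s with the arm still holding it; the lug underside measures about 62 mm, but I did not look at the feet directly, and the pan, spare foot, spirit level and wrench are where they were.

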